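# Vent the degassing chamber, then crack its window ring loose

## Robot

A 7-joint arm with a two-finger parallel gripper is mounted at the origin on the work surface. World frame = base frame: x ahead of the robot, y to its left, z up, the work surface at z = 0. Lengths are in m, angles in rad, forces in N, time in s.
With the tool pointing down it reaches from about 0.4 to 0.85 m from the base axis. Payload 10.4 kg.
Tool frame: the origin (TCP) lies at the very end of the fingers, on their centre line; the grasp point (between the pads) lies 19 mm behind it; x points along the fingers, y is the direction in which the jaws open and shut, and the axes are right-handed (so a half turn about x gives the same grasp; the last joint's range is limited). The gripper opens to 85 mm and grips with 20 to 120 N. Pads are 22 mm wide; open, the fingers measure 114 mm over their backs; the gripper's body (76 mm by 85 mm) begins 54 mm behind the grasp point. The pads swing forward as they close: fully open they stand 13 mm farther back than shut.
Start: joints at [-1.335, 0.332, -0.065, 1.46, 0.022, 1.35, -0.088], TCP at [0.16, 0.604, 0.204] pointing down, gripper open.
Joint ranges: [-2.6, 2.6], [-0.5, 2.12], [-1.47, 1.34], [0.16, 2.42], [-1.27, 4.41], [0.06, 2.06], [-2.6, 2.6]. Speed limits (rad/s): [2.22, 2.22, 2.79, 2.79, 3.14, 3.14, 3.14].

## Interface

Orientations are given as a unit quaternion [x, y, z, w].
In Python, from workcell import monitor, camera, ticket, regions_of gives the robot as it stands.
- The arm moves only by the tool step_arm, never from a script. Its argument "increments" is a list of rows, each a list of 5 numbers: the finger opening in m, from 0 to 0.0854, then the shift along the world's x, y, z in m, then the turn about the world's z in rad. A call has 1 to 12 rows; each row shifts and turns the commanded pose from where the row before left it; what a row does not reach is not made up. A row lasts 1/12 s, in which the tool goes at most 41.7 mm and 7.16 degrees, less where a joint would pass 70% of its speed; a pose out of reach is approached as far as the arm can. A call with a gripper value outside its range is refused whole. The fingers move at their own pace and stop on an object; "force" is the grip in N (left out, the last holds). Time passes only in rows, so rows that do not move let the fingers close. It gives the time, the measured TCP pose, the force and the opening at its end, in the units of the state.
- monitor.get_obs(): the state, without advancing time (a new reading comes with each control period).
- camera(name): name is "scene" or "top" or "wrist"; returns a dict with "color" (384x512x3 uint8, red, green, blue), "range_z" (384x512 float32, m along the optical axis (not along the pixel's ray), 0 where there is no reading), "fx", "fy", "cx", "cy" (pixels), "cam_to_world" (4x4, takes a point from camera to world coordinates). Camera axes: x right, y up, looking along -z (the intrinsics and any distortion apply to the point x, -y, -z); pixel columns grow to the right and rows downward; lengths in m; the calibration is good to about 2 mm. A picture is of the moment at which its call begins.
- ticket.hand_in(): hands the job in, once; it reports no verdict.
Trained networks look in a picture, given as the dict that the camera call returned (one of the last four; its "shot" number tells which), for a name from the list of things; names that differ only in an ending like _2 or _b are one class to them, and where a whole thing is asked for, a point or a joint stands for the part that bears it (a point fixed in the world has none). Each returns a list of dicts, best first, with "p" (0 to 1); they miss things now and then, are a little off and sometimes report something else, mostly with a low value. They report only what shows in the picture. A call takes as long as a camera call. They do not tell look-alikes from the thing itself.
- regions_of(picture, query): "region" (384x512 bool, what is visible of it) and "centre" ([row, column] in pixels, amid what is visible of it).
The state is a dict: "clock": time; "joint_pos": joint angles; "joint_velocities": joint speeds; "tau": joint torques, N m; "position": TCP position; "ee_rot": TCP orientation; "ft_force": force on the tool from outside, world axes, zero at the start; "torque": the same for the moment, N m; "grip_width": opening from 0.0 (shut) to 1.0 (fully open).
Only numpy, scipy, OpenCV 4.12 (cv2) and the standard library are available. Lean on these libraries where they do the work, as an engineer would, in place of code of your own. Each camera call takes 0.05 s, during which the arm holds its last target. There are 200 camera calls.

## Task

The degassing chamber is still under vacuum, so vent it first: press the yellow key on the vacuum controller just until you feel it click, no further, and let it come back up, leaving the red and green keys alone. Then lift the red-handled pin spanner from its wooden block, put its two pins fully into the holes of the chamber's brass window ring and crack the ring loose by an eighth of a turn (45 degrees) anticlockwise. Let go and leave the spanner standing upright in the ring, with the other things on the bench undisturbed.

Things in the scene. Friction and masses are not known exactly. Their poses are not given: they have to be found in the camera images.
- vent_key_top (a point): Yellow key of the vacuum controller: flat round cap 31 mm across, top 56 mm above the bench, 9 mm proud of its 40 mm black collar. Point: centre of the cap's top; goes down with the cap. It is one of three like keys in a row 55 mm apart (yellow, red, green; their order varies).
- vent_key (a joint): Press of the yellow key, m: 0 up, positive straight down, end stop 0.005. Tactile dome: resistance climbs to about 8 N at 1.8 mm, then gives way as it clicks: 7 N at 3 mm, where the click is complete, 4.5 N at 4 mm, 2.5 N at 5 mm. Bearing on the end stop (past 4.5 mm) with over 10 N is over-pressing. Springs back when released.
- stop_key (a joint): Press of the red key, m (like the yellow one; not to be pressed).
- start_key (a joint): Press of the green key, m (like the yellow one; not to be pressed).
- stop_key_top (a point): Centre of the top of the red key's cap.
- start_key_top (a point): Centre of the top of the green key's cap.
- console: Vacuum controller, fixed: cream box 200 (x) x 180 (y) mm. Front deck 42 mm high carries the key row 55 mm from the centre towards its own -x, along its y. Behind the row, from 43 mm off the key centres, a sloping green display rises to a 92 mm high rear. Origin: centre of its underside.
- chamber: Degassing chamber, fixed: steel pot with a lid 184 mm across, lid top 92 mm above the bench, eight bolt heads 5.5 mm higher near the lid's edge; the brass ring sits in a recess 108 mm wide at the lid's centre. Origin: centre of its underside, on the ring's axis.
- ring_face (a point): Brass window ring, 104 mm outer, 66 mm inner diameter, its face 4 mm below the lid's top (88 mm above the bench). Two holes, 10 mm diameter, 13 mm deep, on its x axis 42.5 mm either side of its centre; half a turn gives the same holes. Point: ring's centre at its face; z up; turns with the ring.
- ring (a joint): Turn of the ring, rad: 0 tight as found, growing anticlockwise seen from above (loosening), stop at 1.6. It turns stiffly, about 0.3 N m of friction, and stays where it is left.
- spanner_mid (a point): Handle of the spanner, the place to grip: red, flat-sided, 64 mm along x, 20 mm thick across y, 46 mm tall. Point: on the centre line, 50 mm above the pin tips, 40 mm above the bar's underside, 26 mm below the handle's top. It is 58 mm above the bench in the block, and 40 mm above the ring's face when fully home there; z up.
- spanner: Two-pin spanner, 0.26 kg, standing upright in its block. Steel cross bar 98 x 18 x 12 mm along x; from it two 7 mm pins point down, 42.5 mm either side of the centre, 10 mm long below the bar's underside, the last 4 mm tapered; handle on top. Origin: on the centre line at the level of the pin tips.
- block: Dark wooden block, fixed, 130 x 46 mm, 18 mm high, in whose two loose 13 mm holes the spanner stands, bar resting on its top. Origin: centre of its underside.
- reagent: Bystander: amber bottle, 60 mm diameter, 135 mm tall. Origin: centre of its underside.
- beaker: Bystander: glass beaker, 72 mm diameter, 90 mm tall. Origin: centre of its underside.
- grease: Bystander: white jar with blue cap, 52 mm diameter, 45 mm tall. Origin: centre of its underside.
- flask: Bystander: conical glass flask, 84 mm diameter, 120 mm tall. Origin: centre of its underside.
- wrench: Bystander: steel spanner lying flat, 180 mm long along its x. Origin: centre of its underside.
- boss: Bystander: aluminium boss-head clamp with a short steel rod, 130 mm overall along its y, 26 mm high. Origin: underside of its block.
- driver: Bystander: blue screwdriver lying flat, 200 mm long along its x. Origin: middle of its length, on the bench.
Things that resemble listed ones, but are neither listed nor needed, are in the scene too. There is more than one size of the spanner; the one meant has the size given above.

How it is judged:
On the way, in this order (a step that is already met when the one before it is completed fails the run):
1. the yellow key is pressed past its click (3 mm) (value of joint vent_key above 0.003 m), for 0.02 s.
2. the yellow key is let up again (value of joint vent_key below 0.001 m), for 0.1 s.
3. the spanner's pins are fully in the ring's two holes, its bar on the ring's face (z of spanner_mid in the frame of ring_face below 0.0435 m and horizontal distance between spanner_mid and ring_face below 0.005 m and angle between spanner_mid's own z axis and vertical below 0.07 rad and angle between the x axis of spanner_mid and the x axis of ring_face, either way round below 0.12 rad), for 0.1 s.
4. the ring is turned at least 30 degrees anticlockwise with the spanner in it (all of step 3 and value of joint ring above 0.52 rad), for 0.1 s.
At the end, for the whole second after the job is handed in: The ring has been turned 45 degrees anticlockwise, give or take 15 (0.52 to 1.05 rad); the spanner stands still and upright (within 4 degrees), centred on the ring within 5 mm, its bar down on the ring's face within 3.5 mm, let go; the yellow key is up (all of step 4 and value of joint ring below 1.05 rad and linear speed of spanner below 0.02 m/s and angular speed of spanner below 0.2 rad/s and value of joint vent_key below 0.001 m and contact force between the fingers and spanner below 0.1 N); the robot touches nothing.
It fails at once if the yellow key is driven on after its click, borne down on its end stop with over 10 N (value of joint vent_key above 0.0045 m and contact force between the fingers and anything else above 10 N).
It fails at once if the red or the green key is pressed (more than 2 mm) (value of joint any of stop_key, start_key above 0.002 m).
It fails at once if a bystander is moved by more than 30 mm (distance of any of reagent, beaker, grease, flask, wrench, boss, driver from where it was at the start of the episode above 0.03 m).
It also fails if it takes over 58 s, if anything falls off the work surface, if the arm or the gripper's body presses on something with over 40 N, if the wrist force passes 120 N, or if a joint passes its speed limit or range.

## Working session

There is one attempt and no reset: what is moved stays moved. The work goes in short steps, Python scripts to look and compute and a tool call to move; the robot and the scene stay as the last step left them, time stands still between calls to the robot, and variables do not carry over. Pictures are saved under pics/ and viewed, about 8 in all and at most 12, crops included, and the job is handed in when it is done.

Besides the shell and the picture viewer there is one more tool, called as a command line: name --pt "numbers of a row" for each row, then --argument value for the rest. step_arm: Moves the arm, as the interface text tells. Its arguments: {"type":"object","properties":{"increments":{"type":"array"},"force":{"type":"number"}},"required":["increments"]}

```bash
mkdir -p pics; cat > h.py <<'E'
import numpy as np, cv2
from workcell import monitor, camera, ticket, regions_of
def save(p,name,crop=None,scale=1):
    im=p["color"][:,:,::-1]
    if crop: r0,r1,c0,c1=crop; im=im[r0:r1,c0:c1]
    cv2.imwrite("pics/"+name,cv2.resize(im,None,fx=scale,fy=scale,interpolation=cv2.INTER_CUBIC))
def cloud(p):
    z=p["range_z"]; v,u=np.mgrid[:z.shape[0],:z.shape[1]]
    P=np.stack([(u-p["cx"])/p["fx"]*z,-(v-p["cy"])/p["fy"]*z,-z,np.ones_like(z)],-1)
    W=(P@p["cam_to_world"].T)[...,:3]; W[z==0]=np.nan
    return W
E
python3 - <<'E'
from h import *
p=camera("top"); q=camera("scene")
save(p,"top.png",scale=1.5); save(q,"scene.png",scale=1.5)
print(p["cam_to_world"].round(3),p["fx"],p["cx"],p["cy"],[k for k in p])
W=cloud(p)
for n in ["vent_key_top","stop_key_top","start_key_top","console","chamber","ring_face","spanner","block"]:
    for r in regions_of(p,n)[:4]:
        m=r["region"]; print(n,round(r["p"],2),np.round(r["centre"]),m.sum(),np.nanmedian(W[m],0).round(4),np.nanpercentile(W[m],98,axis=0).round(3),np.nanpercentile(W[m],2,axis=0).round(3))
o=monitor.get_obs(); print(o)
E
```

```text
[[ 0.028  0.99  -0.138  0.371]
 [-1.     0.027 -0.006 -0.072]
 [-0.002  0.138  0.99   1.512]
 [ 0.     0.     0.     1.   ]] 487.66190398411646 260.1337508956706 197.73632577214434 ['color', 'range_z', 'fx', 'fy', 'cx', 'cy', 'cam_to_world', 'shot']
vent_key_top 0.59 [229. 140.] 63 [0.4673 0.2904 0.0555] [0.479 0.303 0.061] [0.455 0.279 0.049]
stop_key_top 0.4 [224. 176.] 88 [0.4852 0.1808 0.055 ] [0.5   0.195 0.061] [0.471 0.168 0.041]
start_key_top 0.66 [211. 320.] 612 [ 0.5533 -0.2719  0.0877] [ 0.602 -0.222  0.094] [ 0.506 -0.32   0.078]
start_key_top 0.54 [227. 155.] 92 [0.4774 0.2371 0.0557] [0.49  0.253 0.061] [0.463 0.223 0.045]
console 0.66 [204. 158.] 4032 [0.5422 0.2425 0.0698] [0.637 0.335 0.097] [0.431 0.152 0.019]
chamber 0.69 [204. 329.] 3120 [ 0.5556 -0.2718  0.0903] [ 0.643 -0.189  0.099] [ 0.472 -0.354  0.07 ]
ring_face 0.84 [198. 339.] 595 [ 0.5557 -0.2729  0.0878] [ 0.602 -0.222  0.094] [ 0.507 -0.32   0.079]
spanner 0.97 [287. 176.] 847 [0.3047 0.1784 0.0246] [0.357 0.225 0.033] [0.258 0.119 0.009]
spanner 0.87 [274. 282.] 809 [ 0.3572 -0.1264  0.025 ] [ 0.418 -0
[... 321 characters left out ...]
: 0.5, 'joint_pos': array([-1.3346158 ,  0.33222636, -0.06467748,  1.46015182,  0.0215896 ,
        1.34988497, -0.08848107]), 'joint_velocities': array([ 1.81263156e-05, -7.69115501e-04, -1.54609858e-03, -1.57183163e-03,
       -1.62042940e-03, -1.04946120e-03,  1.39917399e-03]), 'tau': array([-6.38424899e-04, -6.24746990e+01,  4.86743718e-02, -3.91563642e+01,
        1.63956068e-02,  2.21439273e-03, -2.00572657e-05]), 'position': array([0.15993196, 0.60419393, 0.20349622]), 'ee_rot': array([ 0.09124654,  0.70120131, -0.09122898,  0.70119046]), 'ft_force': array([-0.70512215, -0.29229322, -0.50934821]), 'torque': array([0.0200331 , 0.00948751, 0.00860908]), 'grip_width': 1.0005032878421576}
```

View pics/top.png

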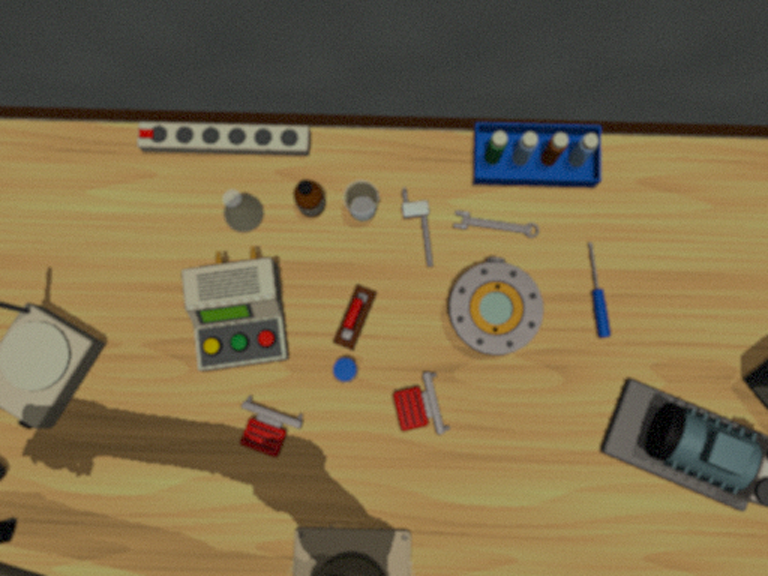

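View pics/scene.png

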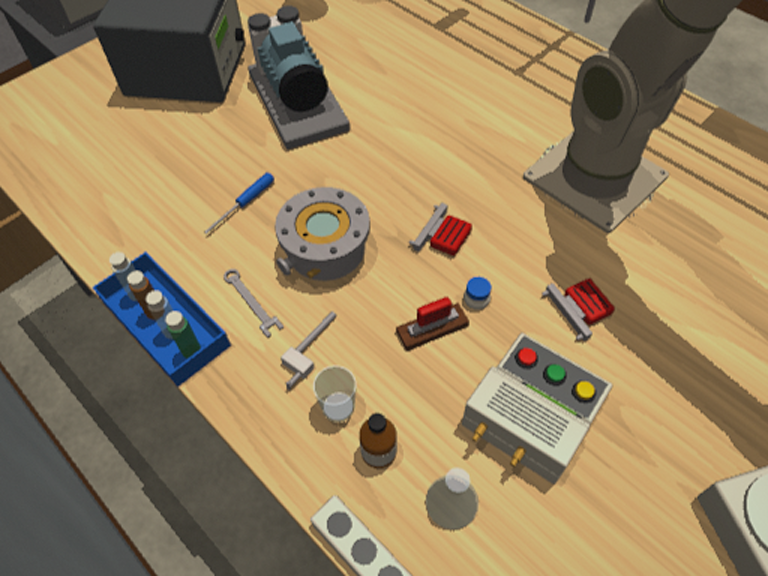

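The top view shows the key row: yellow (141,230), green (155,227) and red (176,224) px. There are three red-handled spanners. Two lie flat at about (176,287) and (282,274), are bigger and aren't in a block. The one standing in the dark block at (236,208) fits the description. The ring is at (330,205), with its holes at about (332,191) and (330,219), so its axis is roughly along world x. I'll move over the yellow key first.

step_arm --pt "0 0.0256 -0.0262 0 -0.12" --pt "0 0.0256 -0.0262 0 -0.12" --pt "0 0.0256 -0.0262 0 -0.12" --pt "0 0.0256 -0.0262 0 -0.12" --pt "0 0.0256 -0.0262 0 -0.12" --pt "0 0.0256 -0.0262 0 -0.12" --pt "0 0.0256 -0.0262 0 -0.12" --pt "0 0.0256 -0.0262 0 -0.12" --pt "0 0.0256 -0.0262 0 -0.12" --pt "0 0.0256 -0.0262 0 -0.12" --pt "0 0.0256 -0.0262 0 -0.12" --pt "0 0.0256 -0.0262 0 -0.12"

```text
clock: 1.5
position: [0.4682, 0.2884, 0.2039]
ee_rot: [0.533, 0.465, -0.532, 0.465]
ft_force: [1.0, 0.5, -0.4]
grip_width: 0.001
```

step_arm --pt "0 0 0 0 -0.12" --pt "0 0 0 0 -0.12" --pt "0 0 0 0 -0.12" --pt "0 0 0 0 -0.12" --pt "0 0 0 0 -0.12" --pt "0 0 0 0 0" --pt "0 0 0 0 0"

```text
clock: 2.08
position: [0.4671, 0.2899, 0.2036]
ee_rot: [0.645, 0.29, -0.645, 0.29]
ft_force: [-0.3, 0.2, -0.2]
grip_width: -0.001
```

```bash
cat >> h.py <<'E'
def st():
    o=monitor.get_obs(); x,y,z,w=o["ee_rot"]
    yaw=np.degrees(np.arctan2(1-2*(x*x+z*z),2*(x*y-z*w)))
    print("t",round(o["clock"],2),"p",o["position"].round(4),"jawyaw",yaw.round(2),"down",round(2*(x*z-y*w),5),"F",o["ft_force"].round(2),"T",o["torque"].round(2),"j",o["joint_pos"].round(2),"g",round(o["grip_width"],3))
    return o
def hue(p,W,lo,hi,zr,box):
    h=cv2.cvtColor(p["color"],cv2.COLOR_RGB2HSV)
    m=(h[...,0]>=lo)&(h[...,0]<=hi)&(h[...,1]>120)&(h[...,2]>60)&(W[...,2]>zr[0])&(W[...,2]<zr[1])
    m&=(W[...,0]>box[0])&(W[...,0]<box[1])&(W[...,1]>box[2])&(W[...,1]<box[3])
    return m
E
python3 - <<'E'
from h import *
st(); p=camera("wrist"); save(p,"w1.png",scale=1.2); W=cloud(p)
print(p["cam_to_world"].round(3))
m=hue(p,W,20,35,(.05,.062),(.42,.52,.24,.34)); 
c=np.argwhere(m); print(m.sum(), c.mean(0), np.nanmedian(W[m],0), W[m].min(0),W[m].max(0), (W[m].min(0)+W[m].max(0))/2)
for n in ["vent_key_top"]:
  for r in regions_of(p,n)[:3]:
    m=r["region"]; print(n,round(r["p"],2),np.round(r["centre"]),m.sum(),np.nanmedian(W[m],0).round(4))
E
```

```text
t 2.08 p [0.4671 0.2899 0.2036] jawyaw -41.49 down -1.0 F [-0.29  0.17 -0.16] T [-0.    0.02 -0.03] j [-0.99  0.16  0.39  1.68 -0.06  1.31 -1.31] g -0.001
[[ 0.749  0.631  0.203  0.519]
 [-0.663  0.712  0.232  0.348]
 [ 0.001 -0.309  0.951  0.374]
 [ 0.     0.     0.     1.   ]]
473 [170.44186047 253.58773784] [0.46832508 0.29240965 0.05611236] [0.45360669 0.27752939 0.05338049] [0.48309956 0.30689404 0.05928683] [0.46835312 0.29221171 0.05633366]
vent_key_top 0.74 [173. 256.] 518 [0.4685 0.2932 0.056 ]
vent_key_top 0.34 [286. 429.] 2635 [0.5383 0.0179 0.0594]
```

The yellow key is confirmed at (254,170) px in the wrist view, or (0.4684, 0.2922, 0.056) m. Descending over it.

step_arm --pt "0 0.0013 0.0022 -0.02 0" --pt "0 0 0 -0.03 0" --pt "0 0 0 -0.03 0" --pt "0 0 0 -0.03 0" --pt "0 0 0 -0.02 0" --pt "0 0 0 -0.01 0" --pt "0 0 0 0 0" --pt "0 0 0 -0.002 0" --pt "0 0 0 -0.002 0" --pt "0 0 0 -0.001 0" --pt "0 0 0 0 0"

```text
clock: 3.1
position: [0.4689, 0.2924, 0.0594]
ee_rot: [0.646, 0.29, -0.645, 0.289]
ft_force: [0.5, -0.2, -0.8]
grip_width: -0.002
```

step_arm --pt "0 0 0 -0.001 0" --pt "0 0 0 -0.001 0" --pt "0 0 0 0 0"

```text
clock: 3.35
position: [0.4684, 0.2921, 0.0566]
ee_rot: [0.645, 0.289, -0.645, 0.289]
ft_force: [0.1, -0.0, 0.1]
grip_width: -0.001
```

step_arm --pt "0 0 0 -0.001 0" --pt "0 0 0 0 0"

```text
clock: 3.52
position: [0.4684, 0.292, 0.0554]
ee_rot: [-0.645, -0.289, 0.645, -0.289]
ft_force: [-0.2, 0.1, 0.6]
grip_width: -0.004
```

step_arm --pt "0 0 0 -0.0005 0" --pt "0 0 0 0 0"

```text
clock: 3.68
position: [0.4684, 0.292, 0.0549]
ee_rot: [-0.645, -0.289, 0.645, -0.289]
ft_force: [0.3, -0.5, 1.0]
grip_width: 0.0
```

step_arm --pt "0 0 0 -0.0005 0" --pt "0 0 0 0 0"

```text
clock: 3.85
position: [0.4684, 0.292, 0.0544]
ee_rot: [-0.645, -0.289, 0.645, -0.289]
ft_force: [-0.6, -0.3, -0.0]
grip_width: 0.002
```

step_arm --pt "0 0 0 -0.0005 0" --pt "0 0 0 0 0"

```text
clock: 4.02
position: [0.4684, 0.292, 0.054]
ee_rot: [0.645, 0.289, -0.645, 0.289]
ft_force: [-1.2, -0.4, -0.7]
grip_width: -0.005
```

step_arm --pt "0 0 0 -0.0005 0" --pt "0 0 0 0 0"

```text
clock: 4.18
position: [0.4684, 0.292, 0.0535]
ee_rot: [-0.645, -0.289, 0.645, -0.289]
ft_force: [-0.3, 0.0, 0.7]
grip_width: -0.004
```

step_arm --pt "0 0 0 -0.0005 0" --pt "0 0 0 0 0"

```text
clock: 4.35
position: [0.4684, 0.292, 0.0529]
ee_rot: [-0.645, -0.289, 0.645, -0.289]
ft_force: [-1.0, -0.4, -0.7]
grip_width: 0.0
```

step_arm --pt "0 0 0 -0.0005 0" --pt "0 0 0 0 0"

```text
clock: 4.52
position: [0.4684, 0.292, 0.0525]
ee_rot: [-0.645, -0.289, 0.645, -0.289]
ft_force: [-0.3, -0.6, 0.3]
grip_width: 0.001
```

step_arm --pt "0 0 0 -0.0005 0" --pt "0 0 0 0 0"

```text
clock: 4.68
position: [0.4684, 0.292, 0.0519]
ee_rot: [-0.645, -0.289, 0.645, -0.289]
ft_force: [-0.4, -0.0, 0.4]
grip_width: -0.001
```

```bash
python3 - <<'E'
from h import *
st(); p=camera("wrist"); save(p,"w2.png",scale=1.2); W=cloud(p)
m=hue(p,W,20,35,(.03,.07),(.42,.52,.24,.34)); print(m.sum(),np.nanpercentile(W[m],[5,50,95],axis=0).round(4))
E
```

```text
t 4.68 p [0.4684 0.292  0.0519] jawyaw -41.71 down -1.0 F [-0.39 -0.05  0.38] T [0.01 0.01 0.02] j [-0.96  0.32  0.37  1.84 -0.14  1.   -1.26] g -0.001
914 [[0.4566 0.2825 0.0529]
 [0.4722 0.2955 0.056 ]
 [0.4819 0.3056 0.0571]]
```

View pics/w2.png

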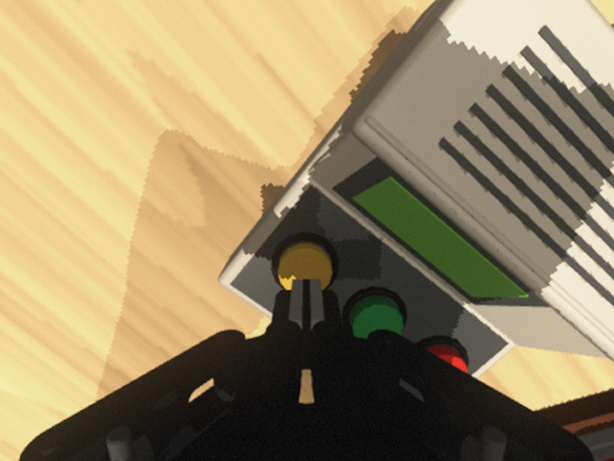

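The wrist view has the yellow cap at (305,265) of the enlarged picture. It's still up, with the fingertips right over it, so the real contact is a few mm lower than the TCP reading suggests. I'll carry on in fine steps.

step_arm --pt "0 0 0 -0.0005 0" --pt "0 0 0 -0.0005 0"

```text
clock: 4.9
position: [0.4685, 0.292, 0.051]
ee_rot: [0.645, 0.289, -0.645, 0.289]
ft_force: [0.1, -0.9, -0.4]
grip_width: -0.002
```

step_arm --pt "0 0 0 -0.0005 0" --pt "0 0 0 -0.0005 0"

```text
clock: 5.07
position: [0.4684, 0.292, 0.05]
ee_rot: [-0.645, -0.289, 0.645, -0.289]
ft_force: [-0.2, 0.4, -1.0]
grip_width: 0.003
```

step_arm --pt "0 0 0 -0.0005 0" --pt "0 0 0 0 0"

```text
clock: 5.23
position: [0.4683, 0.292, 0.0494]
ee_rot: [-0.645, -0.289, 0.645, -0.289]
ft_force: [-0.4, -0.3, 0.8]
grip_width: 0.003
```

step_arm --pt "0 0 0 -0.0005 0" --pt "0 0 0 -0.0005 0"

```text
clock: 5.4
position: [0.4684, 0.292, 0.0485]
ee_rot: [0.645, 0.289, -0.645, 0.289]
ft_force: [-0.0, -0.9, 0.0]
grip_width: -0.0
```

step_arm --pt "0 0 0 -0.0005 0" --pt "0 0 0 0 0"

```text
clock: 5.57
position: [0.4684, 0.292, 0.0479]
ee_rot: [-0.645, -0.289, 0.645, -0.289]
ft_force: [-0.5, -0.6, -0.3]
grip_width: 0.002
```

```bash
python3 - <<'E'
from h import *
o=st(); p=camera("wrist"); save(p,"w3.png",(150,320,180,330),4); W=cloud(p)
m=hue(p,W,20,35,(.03,.07),(.42,.52,.24,.34)); print(m.sum(),np.nanpercentile(W[m],[5,50,95],axis=0).round(4))
# fingertip depth: nearest range pixels around tip
z=p["range_z"]; print(W[225:260:4,248,:].round(3)); print(W[225:260:4,262,:].round(3))
E
```

```text
t 5.57 p [0.4684 0.292  0.0479] jawyaw -41.71 down -1.0 F [-0.46 -0.61 -0.27] T [ 0.02 -0.02  0.04] j [-0.96  0.32  0.37  1.85 -0.14  0.99 -1.26] g 0.002
906 [[0.4572 0.2828 0.0524]
 [0.4734 0.2963 0.056 ]
 [0.4821 0.3057 0.057 ]]
[[0.468 0.297 0.057]
 [0.466 0.295 0.057]
 [0.473 0.302 0.081]
 [0.473 0.302 0.087]
 [0.473 0.302 0.09 ]
 [0.473 0.301 0.094]
 [0.473 0.301 0.098]
 [0.473 0.302 0.103]
 [0.473 0.301 0.106]]
[[0.475 0.291 0.056]
 [0.472 0.289 0.055]
 [0.479 0.297 0.082]
 [0.478 0.296 0.085]
 [0.478 0.297 0.09 ]
 [0.478 0.297 0.094]
 [0.478 0.297 0.099]
 [0.478 0.297 0.102]
 [0.478 0.297 0.107]]
```

View pics/w3.png

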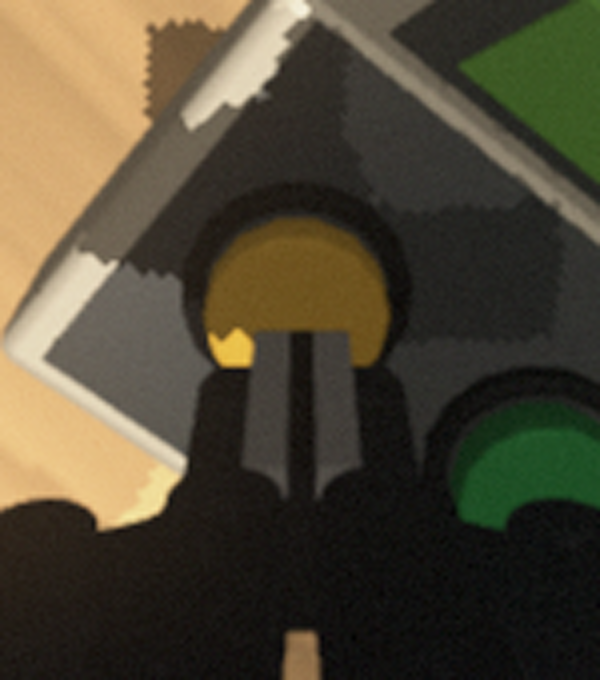

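The depth map puts the visible lower edge of the fingers at about z = 0.08, while the TCP reads 0.048. So the real tips sit well above the reported TCP, and the cap hasn't been touched. I'll go down 10 mm and measure the gap again.

step_arm --pt "0 0 0 -0.001 0" --pt "0 0 0 -0.001 0" --pt "0 0 0 -0.001 0" --pt "0 0 0 0 0"

```text
clock: 5.95
position: [0.4683, 0.2919, 0.0448]
ee_rot: [-0.645, -0.289, 0.645, -0.289]
ft_force: [0.2, -0.1, 0.2]
grip_width: 0.005
```

step_arm --pt "0 0 0 -0.001 0" --pt "0 0 0 -0.001 0" --pt "0 0 0 0 0"

```text
clock: 6.2
position: [0.4683, 0.292, 0.0428]
ee_rot: [-0.645, -0.289, 0.645, -0.289]
ft_force: [0.1, 0.9, -0.2]
grip_width: -0.003
```

```bash
cat > tip.py <<'E'
from h import *
o=st(); p=camera("wrist"); W=cloud(p)
m=hue(p,W,20,35,(.03,.07),(.42,.52,.24,.34)); print(m.sum(),np.nanpercentile(W[m],[5,50,95],axis=0).round(4))
for c in (248,262): print([(r,W[r,c].round(3).tolist()) for r in range(226,240,2)])
q=camera("scene"); save(q,"s_%.2f.png"%o["clock"],(200,300,320,450),5)
E
python3 tip.py
```

```text
t 6.2 p [0.4683 0.292  0.0428] jawyaw -41.71 down -1.0 F [ 0.09  0.9  -0.18] T [-0.03  0.    0.05] j [-0.96  0.33  0.37  1.85 -0.14  0.98 -1.25] g -0.003
822 [[0.4591 0.2839 0.0521]
 [0.4741 0.2973 0.056 ]
 [0.4823 0.3061 0.0571]]
[(226, [0.469, 0.298, 0.056]), (228, [0.468, 0.297, 0.056]), (230, [nan, nan, nan]), (232, [0.473, 0.302, 0.075]), (234, [0.473, 0.302, 0.077]), (236, [0.473, 0.302, 0.08]), (238, [0.473, 0.302, 0.083])]
[(226, [0.475, 0.292, 0.055]), (228, [0.475, 0.291, 0.056]), (230, [0.474, 0.291, 0.057]), (232, [0.478, 0.296, 0.073]), (234, [0.478, 0.297, 0.077]), (236, [0.478, 0.296, 0.079]), (238, [0.478, 0.297, 0.082])]
```

step_arm --pt "0 0 0 -0.001 0" --pt "0 0 0 -0.001 0" --pt "0 0 0 -0.001 0" --pt "0 0 0 0 0"

```text
clock: 6.63
position: [0.4683, 0.2919, 0.0398]
ee_rot: [-0.645, -0.289, 0.645, -0.289]
ft_force: [0.2, 0.1, -0.5]
grip_width: -0.004
```

step_arm --pt "0 0 0 -0.001 0" --pt "0 0 0 -0.001 0" --pt "0 0 0 -0.001 0" --pt "0 0 0 0 0"

```text
clock: 6.97
position: [0.4683, 0.2919, 0.0368]
ee_rot: [-0.645, -0.289, 0.645, -0.289]
ft_force: [-0.7, 0.4, -0.0]
grip_width: -0.001
```

step_arm --pt "0 0 0 -0.001 0" --pt "0 0 0 -0.001 0" --pt "0 0 0 0 0"

```text
clock: 7.22
position: [0.4683, 0.2919, 0.0348]
ee_rot: [-0.645, -0.289, 0.645, -0.289]
ft_force: [-0.1, 0.6, 0.3]
grip_width: 0.001
```

```bash
python3 tip.py; ls pics
```

```text
t 7.22 p [0.4683 0.2919 0.0348] jawyaw -41.71 down -1.0 F [-0.05  0.63  0.26] T [-0.06  0.02 -0.01] j [-0.95  0.34  0.37  1.86 -0.15  0.97 -1.25] g 0.001
739 [[0.4606 0.2858 0.0509]
 [0.4756 0.2995 0.0559]
 [0.4825 0.3062 0.0572]]
[(226, [0.471, 0.301, 0.056]), (228, [0.471, 0.3, 0.056]), (230, [0.47, 0.299, 0.057]), (232, [0.473, 0.302, 0.067]), (234, [0.473, 0.302, 0.069]), (236, [0.473, 0.302, 0.072]), (238, [0.473, 0.302, 0.074])]
[(226, [0.478, 0.296, 0.057]), (228, [0.477, 0.295, 0.057]), (230, [0.476, 0.294, 0.058]), (232, [0.478, 0.297, 0.067]), (234, [0.479, 0.297, 0.07]), (236, [0.479, 0.297, 0.072]), (238, [0.479, 0.297, 0.075])]
s_6.20.png
s_7.22.png
scene.png
top.png
w1.png
w2.png
w3.png
```

step_arm --pt "0 0 0 -0.001 0" --pt "0 0 0 -0.001 0" --pt "0 0 0 -0.001 0" --pt "0 0 0 0 0"

```text
clock: 7.65
position: [0.4683, 0.2919, 0.0318]
ee_rot: [-0.645, -0.289, 0.645, -0.289]
ft_force: [-0.2, 0.9, 0.8]
grip_width: -0.004
```

step_arm --pt "0 0 0 -0.001 0" --pt "0 0 0 -0.001 0" --pt "0 0 0 0 0"

```text
clock: 7.9
position: [0.4683, 0.292, 0.0298]
ee_rot: [-0.645, -0.289, 0.645, -0.289]
ft_force: [-0.1, 0.6, 0.4]
grip_width: -0.0
```

step_arm --pt "0 0 0 -0.001 0" --pt "0 0 0 0 0"

```text
clock: 8.07
position: [0.4684, 0.292, 0.0289]
ee_rot: [-0.645, -0.289, 0.645, -0.289]
ft_force: [0.3, -0.3, 0.2]
grip_width: -0.003
```

step_arm --pt "0 0 0 -0.001 0" --pt "0 0 0 0 0"

```text
clock: 8.23
position: [0.4685, 0.2921, 0.0281]
ee_rot: [0.645, 0.289, -0.645, 0.289]
ft_force: [-0.4, -0.9, 2.7]
grip_width: 0.001
```

step_arm --pt "0 0 0 -0.001 0" --pt "0 0 0 0 0"

```text
clock: 8.4
position: [0.4685, 0.2921, 0.0273]
ee_rot: [0.645, 0.289, -0.645, 0.289]
ft_force: [-1.1, -1.9, 5.6]
grip_width: -0.0
```

Contact at TCP z of about 0.0287. The click completes near 0.0257, so 0.5 mm steps from here.

step_arm --pt "0 0 0 -0.0005 0" --pt "0 0 0 0 0"

```text
clock: 8.57
position: [0.4685, 0.2921, 0.0269]
ee_rot: [0.645, 0.289, -0.645, 0.289]
ft_force: [-1.7, -1.1, 7.4]
grip_width: -0.002
```

step_arm --pt "0 0 0 -0.0005 0" --pt "0 0 0 0 0"

```text
clock: 8.73
position: [0.4685, 0.2921, 0.0265]
ee_rot: [0.645, 0.289, -0.645, 0.289]
ft_force: [-2.2, -1.3, 7.5]
grip_width: 0.0
```

step_arm --pt "0 0 0 -0.0005 0" --pt "0 0 0 0 0"

```text
clock: 8.9
position: [0.4686, 0.2921, 0.026]
ee_rot: [0.645, 0.289, -0.645, 0.289]
ft_force: [-2.1, -1.7, 6.9]
grip_width: 0.0
```

step_arm --pt "0 0 0 -0.0005 0" --pt "0 0 0 0 0"

```text
clock: 9.07
position: [0.4685, 0.2921, 0.0254]
ee_rot: [0.645, 0.289, -0.645, 0.289]
ft_force: [-0.7, -2.3, 6.7]
grip_width: 0.001
```

step_arm --pt "0 0 0 -0.0003 0" --pt "0 0 0 0 0"

```text
clock: 9.23
position: [0.4685, 0.2921, 0.0251]
ee_rot: [0.645, 0.289, -0.645, 0.289]
ft_force: [-1.4, -0.2, 5.4]
grip_width: 0.001
```

The force fell from about 7.5 N to 5.4 N at roughly 3.6 mm of travel, so the key has clicked. Letting it up and moving towards the spanner.

step_arm --pt "0 0 0 0.003 0" --pt "0 0 0 0.01 0" --pt "0 0 0 0.03 0" --pt "0 0 0 0.04 0" --pt "0 0 0 0.04 0" --pt "0.0854 0 0 0.04 0" --pt "0.0854 0.006 -0.026 0.01 -0.12" --pt "0.0854 0.006 -0.026 0 -0.12" --pt "0.0854 0.006 -0.026 0 -0.12" --pt "0.0854 0.006 -0.026 0 -0.12" --pt "0.0854 0.006 -0.026 0 -0.12" --pt "0.0854 0.006 -0.026 0 -0.12"

```text
clock: 10.23
position: [0.5045, 0.1346, 0.1984]
ee_rot: [0.706, 0.041, -0.706, 0.041]
ft_force: [0.5, -0.1, 0.1]
grip_width: 0.975
```

step_arm --pt "0.0854 0.006 -0.026 0 -0.12" --pt "0.0854 0.006 -0.026 0 -0.12" --pt "0.0854 0.006 -0.026 0 -0.12" --pt "0.0854 0.006 -0.026 0 -0.12" --pt "0.0854 0.006 -0.023 0 -0.06" --pt "0.0854 0 0 0 0" --pt "0.0854 0 0 0 0"

```text
clock: 10.82
position: [0.5344, 0.0076, 0.1982]
ee_rot: [0.692, -0.147, -0.692, -0.147]
ft_force: [-0.9, 0.2, -0.1]
grip_width: 1.006
```

```bash
python3 - <<'E'
from h import *
st(); p=camera("wrist"); save(p,"w4.png",scale=1.5); W=cloud(p)
print(p["cam_to_world"][:3,3].round(3))
h=cv2.cvtColor(p["color"],cv2.COLOR_RGB2HSV)
box=(W[...,0]>.45)&(W[...,0]<.62)&(W[...,1]>-.07)&(W[...,1]<.09)
red=((h[...,0]<8)|(h[...,0]>172))&(h[...,1]>150)&box
for name,m in [("top",red&(W[...,2]>.079)&(W[...,2]<.092)),("bar",box&~red&(W[...,2]>.024)&(W[...,2]<.036)),("block",box&(W[...,2]>.012)&(W[...,2]<.022))]:
    X=W[m][:,:2].astype(np.float32); r=cv2.minAreaRect(X*1000); b=cv2.boxPoints(r)
    print(name,len(X),np.argwhere(m).mean(0),X.mean(0),r, np.median(W[m][:,2]))
for r in regions_of(p,"spanner")[:3]:
    m=r["region"]; print(r["p"],r["centre"],np.nanmedian(W[m],0))
E
```

```text
t 10.82 p [0.5344 0.0076 0.1982] jawyaw -114.04 down -1.0 F [-0.93  0.24 -0.06] T [0.03 0.01 0.07] j [-0.74  0.14  0.71  1.74 -0.1   1.29 -2.  ] g 1.006
[ 0.606 -0.026  0.369]
top 982 [176.25254582 250.32281059] [0.54083705 0.00863762] ((539.1611938476562, 9.657480239868164), (19.840974807739258, 63.62579345703125), 69.22478485107422) 0.0835001520906736
bar 272 [147.05147059 251.03308824] [ 0.5610013  -0.00084324] ((516.7579345703125, 9.909936904907227), (20.235671997070312, 142.08607482910156), 76.572021484375) 0.02999545325753017
block 2240 [161.14910714 251.88482143] [0.54215044 0.00673337] ((525.8772583007812, 13.621955871582031), (52.68792724609375, 159.38494873046875), 72.7647933959961) 0.017989218288795128
0.66 [237.6, 392.4] [ 0.37036101 -0.12677221  0.02463597]
0.59 [320.2, 209.1] [0.33557979 0.17015748 0.02077308]
0.56 [169.1, 248.6] [0.54904711 0.00560829 0.08297685]
```

View pics/w4.png

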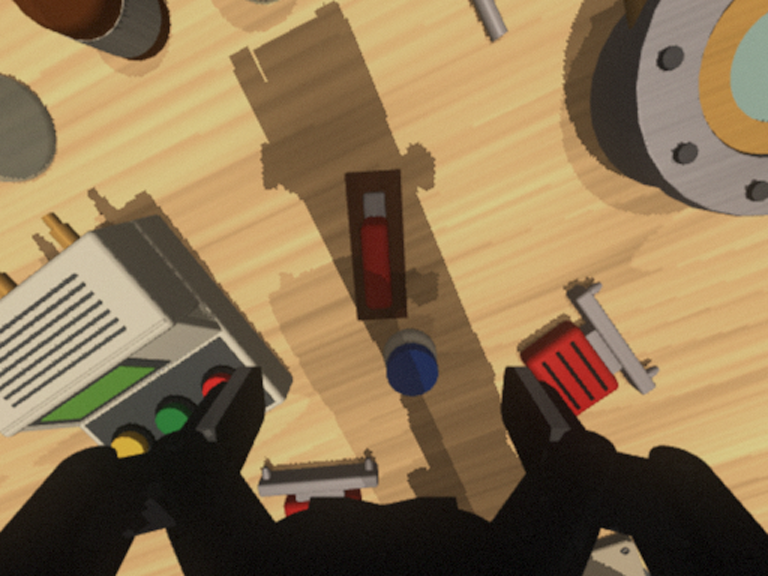

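The close view shows the upright spanner at (250,176) px. Its handle measures 63.6 x 19.8 mm, which matches 64 x 20, and it stands in the block with its axis at -20.8°. The flat ones at about (380,245) and (212,325) px are the look-alikes. Turning by +3.2° and descending part way.

step_arm --pt "0.0854 0.0048 0.0021 -0.02 0.057" --pt "0.0854 0 0 -0.03 0" --pt "0.0854 0 0 -0.03 0" --pt "0.0854 0 0 -0.03 0" --pt "0.0854 0 0 -0.02 0" --pt "0.0854 0 0 0 0" --pt "0.0854 0 0 0 0"

```text
clock: 11.5
position: [0.5387, 0.012, 0.0676]
ee_rot: [-0.695, 0.126, 0.696, 0.126]
ft_force: [0.7, -0.8, 0.5]
grip_width: 1.002
```

```bash
cat > sp.py <<'E'
from h import *
def handle(W,p,zr=(.079,.092)):
    h=cv2.cvtColor(p["color"],cv2.COLOR_RGB2HSV)
    o=monitor.get_obs()["position"]
    red=((h[...,0]<8)|(h[...,0]>172))&(h[...,1]>150)&(np.hypot(W[...,0]-o[0],W[...,1]-o[1])<.06)&(W[...,2]>zr[0])&(W[...,2]<zr[1])
    r=cv2.minAreaRect((W[red][:,:2]*1000).astype(np.float32)); print("handle",red.sum(),r,np.median(W[red][:,2]))
E
python3 - <<'E'
from sp import *
o=st(); p=camera("wrist"); save(p,"w5.png",scale=1.5); W=cloud(p)
handle(W,p)
x,y,z=o["position"]
d=W-np.array([x,y,0]); 
yaw=np.radians(-110.8); j=d[...,0]*np.cos(yaw)+d[...,1]*np.sin(yaw); a=-d[...,0]*np.sin(yaw)+d[...,1]*np.cos(yaw)
for s in (1,-1):
    m=(abs(j*s-.05)<.02)&(abs(a)<.02)&(W[...,2]>.05)&(W[...,2]<.16)
    zs=W[m][:,2]; print(s,m.sum(),np.percentile(zs,[0,2,10,50]).round(4) if m.sum() else None, (j[m]*1000).min() if m.sum() else 0,(j[m]*1000).max() if m.sum() else 0,(a[m].min(),a[m].max()) if m.sum() else 0)
E
```

```text
t 11.5 p [0.5387 0.012  0.0676] jawyaw -110.53 down -1.0 F [ 0.72 -0.75  0.52] T [-0.05  0.04  0.05] j [-0.68  0.31  0.67  1.88 -0.22  1.03 -1.85] g 1.002
handle 2784 ((539.1724853515625, 9.585284233093262), (19.861007690429688, 63.31648635864258), 69.3154525756836) 0.08360819643005889
1 3658 [0.1084 0.1125 0.1194 0.1426] 37.791401172924665 69.8622665319879 (np.float64(-0.012172163411644111), np.float64(0.015088654449880948))
-1 3748 [0.1073 0.1123 0.1194 0.143 ] -69.9094920804748 -36.413250051065326 (np.float64(-0.012479511533109666), np.float64(0.014690990328275729))
```

step_arm --pt "0.0854 0.0005 -0.0024 -0.015 0" --pt "0.0854 0 0 -0.015 0" --pt "0.0854 0 0 -0.01 0" --pt "0.0854 0 0 -0.005 0" --pt "0.0854 0 0 -0.002 0" --pt "0.0854 0 0 0 0"

```text
clock: 12.05
position: [0.5401, 0.0089, 0.0212]
ee_rot: [0.696, -0.127, -0.696, -0.127]
ft_force: [0.2, 0.9, -0.1]
grip_width: 1.0
```

```bash
python3 - <<'E'
from sp import *
o=st(); p=camera("wrist"); save(p,"w6.png",scale=1.5); W=cloud(p)
handle(W,p)
x,y,z=o["position"]; d=W-np.array([x,y,0]); yaw=np.radians(-110.7); j=d[...,0]*np.cos(yaw)+d[...,1]*np.sin(yaw); a=-d[...,0]*np.sin(yaw)+d[...,1]*np.cos(yaw)
m=(abs(j)<.03)&(abs(a)<.045)&(W[...,2]>.092); print(m.sum(), np.percentile(W[m][:,2],[0,2,10,50]) if m.sum() else 0)
m=(abs(j)>.035)&(abs(a)<.02)&(W[...,2]>.04)&(abs(j)<.07); print("tips",np.percentile(W[m][:,2],[0,1,5]))
E
```

```text
t 12.05 p [0.5401 0.0089 0.0212] jawyaw -110.62 down -1.0 F [ 0.17  0.91 -0.14] T [ 0.02  0.01 -0.06] j [-0.65  0.38  0.64  1.91 -0.28  0.94 -1.8 ] g 1.0
handle 4632 ((540.0062255859375, 9.227867126464844), (19.853256225585938, 61.42517852783203), 69.5609359741211) 0.08366580799227424
11658 [0.12086074 0.12318047 0.12681457 0.13545421]
tips [0.06193617 0.06722098 0.07676868]
```

View pics/w6.png

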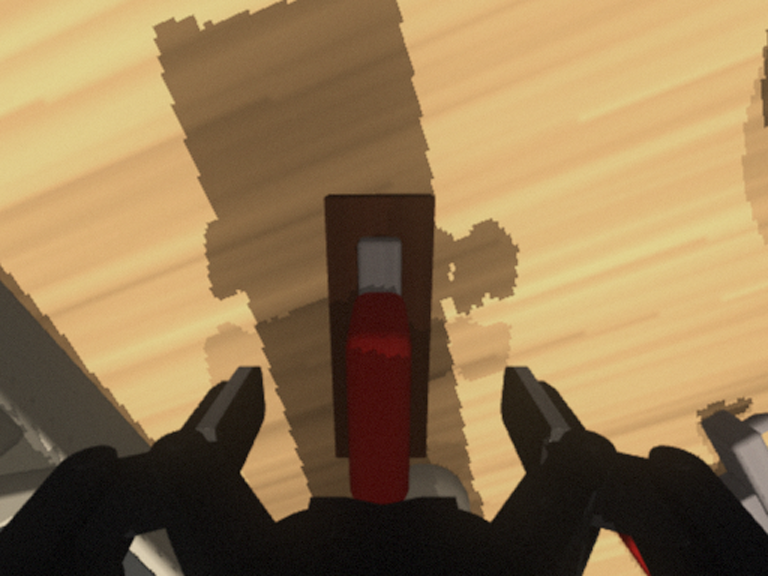

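The handle sits centred between the open pads (about (378,400) px in the enlarged view), and the gripper body is well clear above it. The whole tool is about 27 mm higher than the TCP reading, so I'll go down another 10 mm and grip.

step_arm --pt "0.0854 -0.0005 0.0005 -0.006 0" --pt "0.0854 0 0 -0.004 0" --pt "0.0854 0 0 0 0" --pt "0 0 0 0 0" --pt "0 0 0 0 0" --pt "0 0 0 0 0" --pt "0 0 0 0 0" --pt "0 0 0 0 0" --pt "0 0 0 0 0" --pt "0 0 0 0 0" --pt "0 0 0 0 0" --force 80

```text
clock: 13.02
position: [0.5394, 0.0094, 0.0109]
ee_rot: [0.696, -0.127, -0.696, -0.127]
ft_force: [0.3, 1.0, 1.4]
grip_width: 0.224
```

```bash
python3 - <<'E'
from sp import *
st()
p=camera("wrist"); W=cloud(p); handle(W,p)
E
```

```text
t 13.02 p [0.5394 0.0094 0.0109] jawyaw -110.63 down -1.0 F [0.27 1.01 1.42] T [ 0.21 -0.08 -0.  ] j [-0.64  0.39  0.64  1.92 -0.29  0.92 -1.79] g 0.224
handle 4682 ((543.8760375976562, 7.571469306945801), (24.215412139892578, 53.78889083862305), 73.46702575683594) 0.0836632382398996
```

Gripped at 19 mm width. Lifting straight up, then carrying it to a viewing pose beside the ring.

step_arm --pt "0 0 0 0.006 0" --pt "0 0 0 0.01 0" --pt "0 0 0 0.015 0" --pt "0 0 0 0.025 0" --pt "0 0 0 0.035 0" --pt "0 0 0 0.035 0" --pt "0 0 0 0.024 0" --pt "0 -0.01 -0.03 0 0.03" --pt "0 -0.01 -0.03 0 0.03" --pt "0 -0.01 -0.03 0 0.03" --pt "0 -0.01 -0.03 0 0.03"

```text
clock: 13.98
position: [0.4983, -0.1123, 0.1615]
ee_rot: [0.702, -0.084, -0.702, -0.084]
ft_force: [0.3, -1.0, -3.1]
grip_width: 0.226
```

step_arm --pt "0 -0.01 -0.03 0 0.03" --pt "0 -0.01 -0.03 0 0.03" --pt "0 -0.01 -0.03 0 0.03" --pt "0 -0.01 -0.03 0 0.03" --pt "0 -0.01 -0.03 0 0.04" --pt "0 0 0 0 0" --pt "0 0 0 0 0" --pt "0 0 0 0 0"

```text
clock: 14.65
position: [0.4491, -0.2604, 0.161]
ee_rot: [0.707, -0.028, -0.707, -0.029]
ft_force: [-0.2, 0.9, -2.8]
grip_width: 0.227
```

```bash
python3 - <<'E'
from sp import *
o=st(); p=camera("wrist"); save(p,"w7.png",scale=1.5); W=cloud(p)
print(p["cam_to_world"][:3,3].round(3))
R=np.hypot(W[...,0]-.5556,W[...,1]+.2725)
hsv=cv2.cvtColor(p["color"],cv2.COLOR_RGB2HSV)
br=(R<.062)&(hsv[...,0]>8)&(hsv[...,0]<35)&(hsv[...,1]>90)&(W[...,2]>.083)&(W[...,2]<.093)
print(br.sum(),np.median(W[br][:,2]))
# project brass pixels with known plane z=.088
C=p["cam_to_world"]
def ray(u,v,z):
    d=C[:3,:3]@np.array([(u-p["cx"])/p["fx"],-(v-p["cy"])/p["fy"],-1]); t=(z-C[2,3])/d[2]; return C[:3,3]+t*d
cs,_=cv2.findContours(br.astype(np.uint8),cv2.RETR_CCOMP,cv2.CHAIN_APPROX_NONE)
for c in cs:
    if cv2.contourArea(c)<15: continue
    X=np.array([ray(*q[0],.088)[:2] for q in c]).astype(np.float32)*1000
    (cx,cy),r=cv2.minEnclosingCircle(X); e=cv2.fitEllipse(X) if len(X)>5 else None
    print(cv2.contourArea(c),c.reshape(-1,2).mean(0).round(1),(round(cx,1),round(cy,1)),round(r,1),e)
print([(b["p"],b["centre"]) for b in regions_of(p,"ring_face")[:2]])
E
```

```text
t 14.65 p [ 0.4491 -0.2604  0.161 ] jawyaw -94.65 down -1.0 F [-0.25  0.94 -2.76] T [ 0.04 -0.    0.04] j [-0.36  0.15  0.88  1.83 -0.13  1.21 -1.09] g 0.227
[ 0.527 -0.268  0.332]
8206 0.08813778276647344
13735.0 [260.6  63.3] (555.6, -271.7) 52.6 ((555.1171875, -271.3589172363281), (100.86214447021484, 104.41995239257812), 178.47389221191406)
119.0 [257.5 121. ] (513.5, -269.2) 5.6 ((513.56982421875, -269.1977844238281), (10.159602165222168, 10.842561721801758), 0.616180956363678)
5604.0 [256.   65.8] (555.3, -271.3) 33.4 ((555.1444702148438, -271.2703857421875), (65.41045379638672, 65.8383560180664), 125.70077514648438)
140.5 [254.1   7.3] (597.6, -273.2) 5.4 ((597.6688842773438, -273.26385498046875), (9.05019760131836, 10.197359085083008), 171.53060913085938)
[]
```

View pics/w7.png

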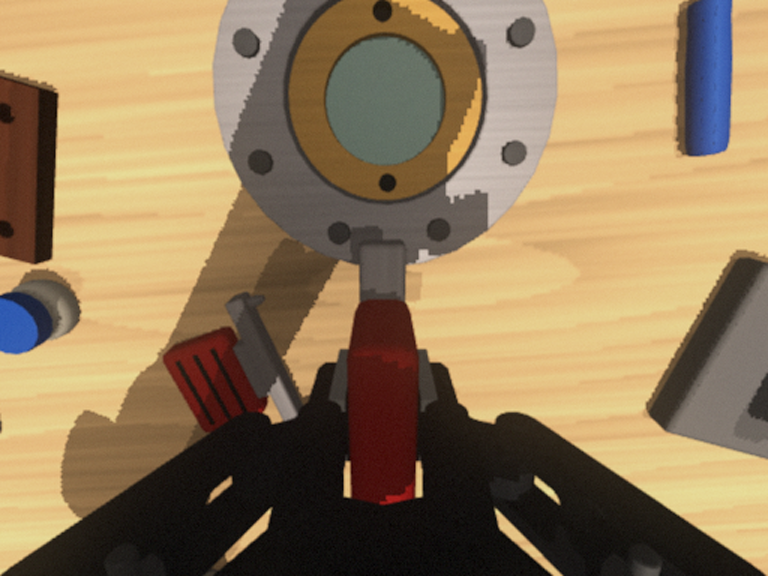

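The ring holes are at (388,183) and (382,12) in the enlarged picture. In world terms that puts the ring centre at (0.5555, -0.2713) with its axis at -2.8° and a hole spacing of 84 mm. I'll move over it and check the position from the bar end.

step_arm --pt "0 0.02 -0.002 0 0.033" --pt "0 0.03 -0.003 0 0" --pt "0 0.03 -0.003 0 0" --pt "0 0.02 -0.002 0 0" --pt "0 0.0066 -0.0012 0 0" --pt "0 0 0 -0.02 0" --pt "0 0 0 -0.02 0" --pt "0 0 0 -0.015 0" --pt "0 0 0 0 0" --pt "0 0 0 0 0" --pt "0 0 0 0 0"

```text
clock: 15.67
position: [0.5563, -0.2719, 0.1069]
ee_rot: [0.707, -0.017, -0.707, -0.016]
ft_force: [0.4, -0.4, -3.0]
grip_width: 0.222
```

```bash
python3 - <<'E'
from sp import *
o=st(); p=camera("wrist"); save(p,"w8.png",scale=1.5); W=cloud(p); handle(W,p,(.12,.2))
tip=o["position"][2]-.0109+.008; print("tip z",tip)
hsv=cv2.cvtColor(p["color"],cv2.COLOR_RGB2HSV)
d=W[...,:2]-o["position"][:2]; th=np.radians(-2.8); a=d@[np.cos(th),np.sin(th)]; b=d@[-np.sin(th),np.cos(th)]
m=(hsv[...,1]<80)&(abs(b)<.02)&(abs(W[...,2]-(tip+.022))<.004)&(a>0)
print(m.sum()); X=W[m]; print("bar a max",np.percentile(a[m],[50,98,100]).round(4),"b",np.percentile(b[m],[1,50,99]).round(4),np.median(X[:,2]))
# far hole
R=np.hypot(W[...,0]-.5977,W[...,1]+.2733); h=(R<.012); C=p["cam_to_world"]
dark=h&(hsv[...,2]<60); vu=np.argwhere(dark); print("far hole px",len(vu),vu.mean(0) if len(vu) else 0)
if len(vu):
    v,u=(vu.min(0)+vu.max(0))/2; r=C[:3,:3]@np.array([(u-p["cx"])/p["fx"],-(v-p["cy"])/p["fy"],-1]); print((C[:3,3]+r*(.088-C[2,3])/r[2]).round(4))
E
```

```text
t 15.67 p [ 0.5563 -0.2719  0.1069] jawyaw -92.68 down -1.0 F [ 0.41 -0.36 -2.99] T [-0.05 -0.02 -0.01] j [-0.22  0.48  0.8   1.63 -0.37  1.18 -0.96] g 0.222
handle 5791 ((562.7351684570312, -255.8325958251953), (56.526153564453125, 52.556419372558594), 85.95030212402344) 0.1793896044962346
tip z 0.10403955423812006
1169
bar a max [0.0374 0.0476 0.0479] b [-0.0093 -0.0006  0.0082] 0.1260067257745851
far hole px 86 [157.53488372 253.08139535]
[ 0.5995 -0.2759  0.088 ]
```

View pics/w8.png

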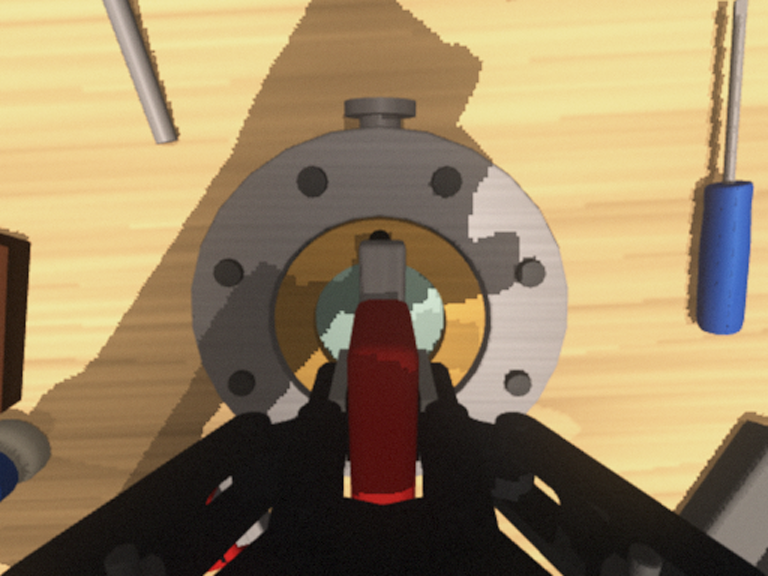

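The far hole peeks out just past the bar end at (380,237). Bar and ring line up to within about 1 mm laterally. I'll shift by -0.4/+0.8 mm and lower onto the ring while watching the force.

step_arm --pt "0 -0.0004 0.0008 -0.004 0" --pt "0 0 0 -0.004 0" --pt "0 0 0 -0.003 0" --pt "0 0 0 0 0" --pt "0 0 0 0 0"

```text
clock: 16.13
position: [0.5553, -0.2711, 0.0945]
ee_rot: [-0.707, 0.017, 0.707, 0.017]
ft_force: [0.5, 0.4, -2.2]
grip_width: 0.227
```

step_arm --pt "0 0 0 -0.002 0" --pt "0 0 0 -0.002 0" --pt "0 0 0 -0.002 0" --pt "0 0 0 0 0"

```text
clock: 16.47
position: [0.5552, -0.2711, 0.0882]
ee_rot: [-0.707, 0.017, 0.707, 0.017]
ft_force: [0.0, 0.3, -2.7]
grip_width: 0.226
```

The pins are below the face with no resistance, so they're in the holes. Continuing down.

step_arm --pt "0 0 0 -0.002 0" --pt "0 0 0 -0.002 0" --pt "0 0 0 -0.002 0" --pt "0 0 0 0 0"

```text
clock: 16.8
position: [0.5555, -0.271, 0.0823]
ee_rot: [-0.707, 0.017, 0.707, 0.017]
ft_force: [0.4, 1.2, -3.8]
grip_width: 0.221
```

step_arm --pt "0 0 0 -0.001 0" --pt "0 0 0 -0.0005 0" --pt "0 0 0 0 0"

```text
clock: 17.05
position: [0.5556, -0.2711, 0.0812]
ee_rot: [0.707, -0.017, -0.707, -0.017]
ft_force: [1.4, 0.8, -3.3]
grip_width: 0.223
```

step_arm --pt "0 0 0 -0.001 0" --pt "0 0 0 0 0" --pt "0 0 0 0 0"

```text
clock: 17.3
position: [0.5557, -0.2711, 0.0808]
ee_rot: [0.707, -0.017, -0.707, -0.017]
ft_force: [-1.5, 2.4, 5.0]
grip_width: 0.224
```

Seated: contact at TCP z 0.0808, as predicted. Turning anticlockwise.

step_arm --pt "0 0 0 0 0" --pt "0 0 0 0 0.03" --pt "0 0 0 0 0.04" --pt "0 0 0 0 0.05" --pt "0 0 0 0 0.05" --pt "0 0 0 0 0.05" --pt "0 0 0 0 0.05" --pt "0 0 0 0 0.05" --pt "0 0 0 0 0.05" --pt "0 0 0 0 0" --force 110

```text
clock: 18.13
position: [0.5561, -0.2711, 0.0809]
ee_rot: [0.698, 0.114, -0.697, 0.115]
ft_force: [1.0, 2.2, 5.7]
grip_width: 0.221
```

```bash
python3 -c "
from h import *
st()"
```

```text
t 18.13 p [ 0.5561 -0.2711  0.0809] jawyaw -71.37 down -1.0 F [0.96 2.18 5.67] T [ 0.52 -0.03  0.1 ] j [-0.16  0.48  0.7   1.66 -0.34  1.13 -0.61] g 0.221
```

step_arm --pt "0 0 0 0 0.05" --pt "0 0 0 0 0.05" --pt "0 0 0 0 0.05" --pt "0 0 0 0 0.05" --pt "0 0 0 0 0.05" --pt "0 0 0 0 0.05" --pt "0 0 0 0 0.05" --pt "0 0 0 0 0.05" --pt "0 0 0 0 0.03" --pt "0 0 0 0 0" --pt "0 0 0 0 0" --pt "0 0 0 0 0"

```text
clock: 19.13
position: [0.5562, -0.2709, 0.0809]
ee_rot: [0.658, 0.259, -0.657, 0.26]
ft_force: [0.0, 3.9, 6.4]
grip_width: 0.222
```

```bash
python3 - <<'E'
from sp import *
o=st(); p=camera("wrist"); save(p,"w9.png",scale=1.2); W=cloud(p)
h=cv2.cvtColor(p["color"],cv2.COLOR_RGB2HSV); x,y,_=o["position"]
d=W[...,:2]-[x,y]
m=(h[...,1]<80)&(np.hypot(d[...,0],d[...,1])<.06)&(W[...,2]>.096)&(W[...,2]<.104)
r=cv2.minAreaRect((W[m][:,:2]*1000).astype(np.float32)); print("bar",m.sum(),r,np.median(W[m][:,2]))
E
```

```text
t 19.13 p [ 0.5562 -0.2709  0.0809] jawyaw -46.93 down -1.0 F [0.   3.94 6.44] T [ 0.68 -0.1   0.09] j [-0.1   0.46  0.61  1.65 -0.29  1.12 -0.22] g 0.222
bar 1162 ((582.4562377929688, -246.7062530517578), (23.06753158569336, 17.764324188232422), 42.21340560913086) 0.1000047122908249
```

Bar top is at z = 0.100, so it's flat on the face, and the bar sits at about 42-43°, a turn of about 45.7°. Releasing and withdrawing.

step_arm --pt "0.03 0 0 0 0" --pt "0.05 0 0 0 0" --pt "0.06 0 0 0 0" --pt "0.06 0 0 0 0" --pt "0.06 0 0 0.01 0" --pt "0.06 0 0 0.02 0" --pt "0.06 0 0 0.03 0" --pt "0.06 0 0 0.04 0" --pt "0.06 0 0 0.03 0" --pt "0.06 -0.02 0 0.01 0" --pt "0.06 0 0 0 0" --pt "0.06 0 0 0 0"

```text
clock: 20.18
position: [0.5352, -0.2717, 0.2215]
ee_rot: [0.658, 0.259, -0.657, 0.26]
ft_force: [0.3, 0.7, -0.3]
grip_width: 0.706
```

```bash
python3 - <<'E'
from sp import *
o=st(); p=camera("wrist"); save(p,"w10.png",scale=1.5); W=cloud(p); h=cv2.cvtColor(p["color"],cv2.COLOR_RGB2HSV)
R=np.hypot(W[...,0]-.5555,W[...,1]+.2713)
red=((h[...,0]<8)|(h[...,0]>172))&(h[...,1]>150)&(R<.06)&(W[...,2]>.149)&(W[...,2]<.162)
r=cv2.minAreaRect((W[red][:,:2]*1000).astype(np.float32)); print("handle top",red.sum(),r,np.percentile(W[red][:,2],[5,50,95]).round(4))
m=(h[...,1]<80)&(R<.054)&(W[...,2]>.096)&(W[...,2]<.106)
r=cv2.minAreaRect((W[m][:,:2]*1000).astype(np.float32)); print("bar",m.sum(),r,np.median(W[m][:,2]))
E
```

```text
t 20.18 p [ 0.5352 -0.2717  0.2215] jawyaw -46.94 down -1.0 F [ 0.26  0.68 -0.35] T [ 0.04  0.03 -0.06] j [-0.14  0.3   0.67  1.54 -0.19  1.37 -0.27] g 0.706
handle top 1404 ((555.4596557617188, -272.1864013671875), (62.717655181884766, 19.13325309753418), 43.313568115234375) [0.1509 0.1537 0.155 ]
bar 295 ((583.3341674804688, -246.13900756835938), (19.591381072998047, 17.6359920501709), 42.89039611816406) 0.10006577116435544
```

View pics/w10.png

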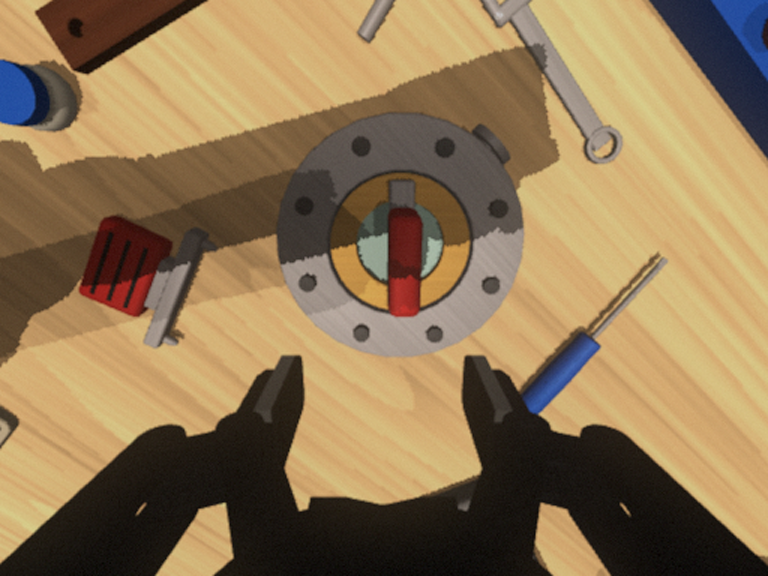

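The final view shows the spanner upright and centred in the ring at (403,250) px, the gripper clear, and the bystanders in view undisturbed. Handing in.

```bash
python3 -c "
from h import *
print(ticket.hand_in())"
```

```text
the job is handed in; nothing more can be done
None
```

The chamber is vented, the brass ring is cracked loose about 45° anticlockwise, and the spanner stands free and upright in it. I handed the job in at about 20 s of the 58 s allowed; no verdict was reported.

- **Vent key:** I pressed the yellow key to about 3.6 mm. The force peaked near 7.5 N and dropped to 5.4 N as it clicked, then I let it up. The red and green keys were not touched.
- **Spanner and ring:** The spanner from the wooden block was the right size, its handle measuring 64 x 20 mm. Its pins went into the ring without resistance and seated, and I turned the gripper 45.7°. I didn't measure the ring's own turn. The pins have some play in the holes, so it could be up to about 4° less than the gripper's.
- **Last checks:**
  - The handle top is at 0.154 m and the bar top at 0.100 m, both as expected when fully home.
  - The spanner is within about 1 mm of the ring's centre, with its handle at 43°.
  - The gripper is clear and its force reads about zero.
  - The bystanders visible in the last picture had not moved. Not all of them were in view, and I did not re-measure the yellow key.
- **Disagreement:** The fingertips were about 27 mm higher than the tool position reading implied. I found this from the depth picture before touching the key and corrected every later height for it.

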